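Open the model-maker's paint cupboard by its flush bolt

TASK

Open up the small double-door cupboard on the bench: swing the handled door wide open, release and withdraw the flush bolt that holds the other door shut, and swing that one wide open too, so that both stand square to the cupboard front or further and stay there with the bolt left drawn up. Leave the bottles, tools and other things on the bench and on the cupboard where they are.

Things in the scene. Friction and masses are not known exactly. Their poses are not given: they have to be found in the camera images.
- cabinet: Fixed plywood cupboard 312 mm wide, 160 deep, 200 high. Origin: bench level, mid-width, in the plane of the carcass front; x points into the cupboard, away from the robot, y to the left, z up. A plinth 32 mm high projects 55 mm in front, under the doors. Two wooden doors 22 mm thick, 143 mm wide, z 36 to 200 mm, hang in front: shut, their mid-planes are at x = -13 mm. They meet at y = 0.
- active_leaf (a joint): Angle of the handled (active) left leaf (+y side), rad: 0 shut, 1.57 square to the front, stop at 1.9. Opens towards the robot, clockwise seen from above. Starts ajar, not locked, light hinge, stays where it is left. A strip on its front overlaps the other leaf by 12 mm: a passive leaf that opens first would push this one along.
- active_hinge (a point): On the vertical hinge axis of the active leaf, at z = 200 mm; in the cabinet frame x = -13, y = +152 mm. Turns with the leaf: its -y axis points along the leaf to the free edge, -x out of the leaf's front.
- active_handle (a point): Grip point of the active leaf's pull, an upright round steel bar 12 mm thick, z 112 to 206 mm: on its axis at z = 190 mm. From active_hinge, in that frame, 46 mm along -x and 105 mm along -y; 29 mm free behind the bar. It stands on two feet at z 120 and 150 mm; above z = 160 mm it is free all round and can be pinched from above.
- passive_leaf (a joint): Angle of the right leaf (-y side), without a handle, rad: 0 pressed home (firm stop), 1.57 square, stop at 1.9. Opens towards the robot, anticlockwise from above. A sprung buffer inside pushes it out, so it stands 0.065 rad proud, held by the bolt; pressing it home at the bolt knob takes 10 N. Unbolted, the buffer pushes it to 0.1 rad only; beyond that the hinge is light and it stays where left.
- passive_hinge (a point): On the vertical hinge axis of the passive leaf, at z = 200 mm; in the cabinet frame x = -13, y = -152 mm. Turns with the leaf: its +y axis points along the leaf to the free edge, -x out of the leaf's front.
- bolt (a joint): Height of the flush bolt, m: near 0 shot, 0.034 fully drawn (stop). Slides up inside the passive leaf. Its nose sits in a strike in the plinth and clears it when raised 23 mm. A 5 mm toe hooks under the strike's lip: while the leaf stands proud the bolt rises about 6 mm and jams; it comes up only while the leaf is held pressed home (within 0.015 rad). Lifting takes 6 N; it stays where left.
- bolt_knob (a point): Grip point of the bolt's steel knob, on the bolt axis, above the top edge of the passive leaf: from passive_hinge 105 mm along +y. Plain upright cylinder 26 mm in diameter, from 16 mm below to 20 mm above this point. Bolt down, it is 224 mm above the bench. Grasp from above at any yaw (pads in front and behind push it best); it may be pushed, lifted and used to pull the leaf open.
- glue_bottle: Bystander: white bottle, 48 mm diameter, 120 mm high, on the bench; origin under its centre.
- primer_bottle: Bystander: amber bottle, 56 mm diameter, 140 mm high; origin under its centre.
- thinner_jar: Bystander: glass jar, 64 mm diameter, 80 mm high; origin under its centre.
- parts_tray: Bystander: black open tray 140 x 100 x 30 mm; origin under its centre.
- hammer: Bystander: small hammer lying flat on the bench.
- bar_clamp: Bystander: small bar clamp, 150 mm long, 56 mm high, on the bench; origin under its middle.
- filler_block: Bystander: grey block 50 x 100 x 25 mm lying on the cupboard's top, 70 mm or more behind its front edge; origin under its centre.
- paint_tin: Bystander: square tin 60 x 60 x 30 mm on the cupboard's top, 70 mm or more behind its front edge; origin under its centre.

How it is judged:
By the outcome, as a careful person would: the job done as asked, in the order asked, and still so for the second after the job is handed in, with the robot touching nothing.
It also fails if it takes over 56 s, if anything falls off the work surface, if the arm or the gripper's body presses on something with over 40 N, if the wrist force passes 120 N, or if a joint passes its speed limit or range.

ROBOT

A 6-joint arm with a two-finger parallel gripper is mounted at the origin on the work surface. World frame = base frame: x ahead of the robot, y to its left, z up, the work surface at z = 0. Lengths are in m, angles in rad, forces in N, time in s.
With the tool pointing down it reaches from about 0.275 to 0.775 m from the base axis. Payload 14.6 kg.
Tool frame: the origin (TCP) lies midway between the tips of the shut fingers; the grasp point (between the pads) lies 19 mm behind it; z points along the fingers, y is the line along which they close (so a half turn about z gives the same grasp; the last joint's range is limited). The gripper opens to 85 mm and grips with 20 to 120 N. Pads are 22 mm wide; open, the fingers measure 114 mm over their backs; the gripper's body (76 mm by 85 mm) begins 54 mm behind the grasp point. The pads swing forward as they close: fully open they stand 13 mm farther back than shut.
Start: joints at [-1.314, 0.263, -0.048, 1.259, 0, 1.415], TCP at [0.21, -0.481, 0.231] pointing down, gripper open.
Joint ranges: [-2.65, 2.65], [-0.89, 1.7], [-1.18, 1.37], [-2.13, 2.11], [-1.35, 1.29], [-3.14, 3.14]. Speed limits (rad/s): [1.89, 1.89, 2.57, 2.79, 3.14, 3.14].

INTERFACE

Orientations are given as a unit quaternion [w, x, y, z].
In Python, from station import bot, cam, readout gives the robot as it stands (bot), with the cameras (cam) and the readings (readout).
- The arm moves only by the shell command python3 jog.py 'ROWS' [OPENING]. ROWS is rows parted by semicolons, their numbers by spaces, 1 to 20 of them, each of 6 numbers: dx, dy, dz in m, then a rotation vector rx, ry, rz in rad; each row shifts and turns the commanded pose from where the row before left it, along the tool's axes as they then stand; what a row does not reach is not made up. A row lasts 1/8 s, in which the tool goes at most 0.0625 m and 0.188 rad, less where a joint would pass 70% of its speed; a pose out of reach is approached as far as the arm can. OPENING is the finger opening in m, set as the command begins (- or left out keeps the last). The fingers move at their own pace and stop on an object; the grip force is fixed at half the most. Time passes only in rows, so rows that do not move let the fingers close. It prints the time, the measured TCP pose, the force, the opening and the grip force at its end.
- readout.read_state(): the state, without advancing time (a new reading comes with each control period).
- cam.get_image(name): name is "scene" or "top" or "wrist"; returns the picture (400x640x3 uint8, red, green, blue); there is no depth.
- cam.camera_model(name): a dict with "fx", "fy", "cx", "cy" (pixels), "cam_to_world" (4x4, takes a point from camera to world coordinates). Camera axes: x right, y down, z forward; pixel columns grow to the right and rows downward; lengths in m; the calibration is good to about 2 mm. A picture is of the moment at which its call begins: read the wrist's pose just before it. camera_model takes no time and is no camera call; for the wrist camera it gives the pose at the moment of the call.
- bot.sign_off(): hands the job in; it is judged then, once.
The state is a dict: "time": time; "q": joint angles; "dq": joint speeds; "effort": joint torques, N m; "ee_pos": TCP position; "tcp_rot": TCP orientation; "ft_force": force on the tool from outside, world axes, zero at the start; "moment": the same for the moment, N m; "opening": finger opening in m; "grasp_force": force on a finger pad.
Only numpy, scipy, OpenCV 4.12 (cv2) and the standard library are available. Lean on these libraries where they do the work, as an engineer would, in place of code of your own. Each camera call takes 0.05 s, during which the arm holds its last target. There are 200 camera calls.

## Working session

There is one attempt and no reset: what is moved stays moved. The work goes in short steps, Python scripts to look and compute and a shell command to move; the robot and the scene stay as the last step left them, time stands still between calls to the robot, and variables do not carry over. Pictures are saved under pics/ and viewed, at most 10 in all, crops included, and the job is handed in when it is done.

```bash
ls; mkdir -p pics; python3 - <<'E'
from station import bot, cam, readout
import cv2,numpy as np
s=readout.read_state();print(s['time'],s['ee_pos'],s['tcp_rot'])
for n in("scene","top"):
    cv2.imwrite(f"pics/{n}0.png",cam.get_image(n)[:,:,::-1]);m=cam.camera_model(n);print(n,m['fx'],np.round(m['cam_to_world'],3).tolist())
E
```

```text
jog.py
pics
station.py
0.0 [ 0.21006001 -0.4808473   0.23080961] [-5.43480792e-04  9.78880470e-01  2.04432702e-01 -1.19046017e-05]
scene 415.0754946158605 [[-0.791, 0.364, -0.491, 1.066], [0.611, 0.455, -0.648, 0.731], [-0.013, -0.813, -0.582, 0.801], [0.0, 0.0, 0.0, 1.0]]
top 469.3619335742629 [[-0.017, -0.996, 0.085, 0.402], [-1.0, 0.018, 0.01, -0.005], [-0.012, -0.085, -0.996, 1.807], [0.0, 0.0, 0.0, 1.0]]
```

View pics/scene0.png

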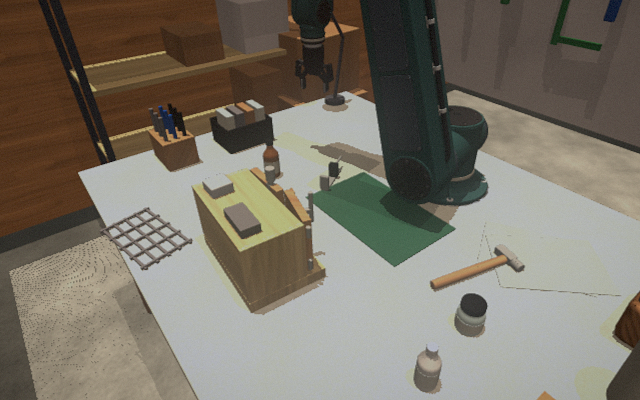

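View pics/top0.png

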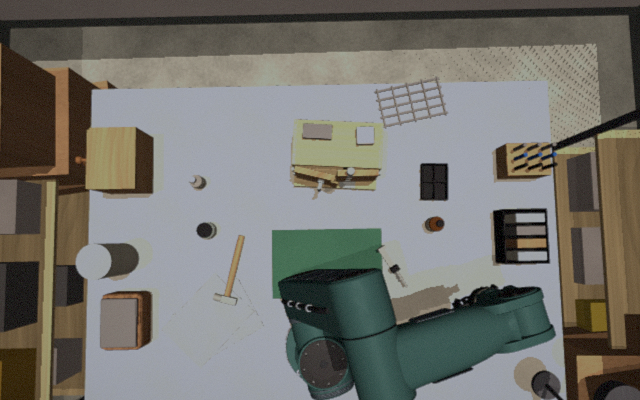

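The top view shows the cupboard at about (337,155), with its front toward the robot (down in the image). The active leaf's handle is near (319,188) and the knob near (350,171). I'll enlarge that area.

```bash
python3 - <<'E'
import cv2
a=cv2.imread("pics/top0.png")[112:206,280:400]
cv2.imwrite("pics/topc.png",cv2.resize(a,None,fx=6,fy=6,interpolation=cv2.INTER_CUBIC))
E
```

```text
(no output)
```

View pics/topc.png

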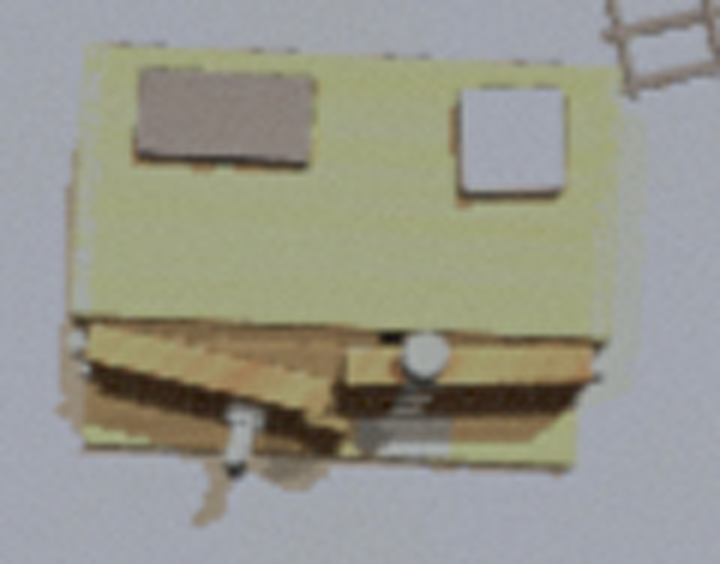

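The crop shows the carcass top corners at about (78,318), (606,340), (90,42) and (622,66). The knob top is at (425,352), the handle bar top at (245,412), and the active leaf's free top edge near (330,390).

```bash
cat > h.py <<'E'
import numpy as np
from station import bot, cam, readout
def ray(n,u,v,z,m=None):
    m=m or cam.camera_model(n);T=np.array(m['cam_to_world'])
    d=T[:3,:3]@[(u-m['cx'])/m['fx'],(v-m['cy'])/m['fy'],1];o=T[:3,3]
    return o+d*(z-o[2])/d[2]
def proj(m,p):
    T=np.array(m['cam_to_world']);c=T[:3,:3].T@(np.array(p)-T[:3,3])
    return np.array([m['cx']+m['fx']*c[0]/c[2],m['cy']+m['fy']*c[1]/c[2]])
E
python3 - <<'E'
from h import *
for n,u,v,z in[('FL',78,318,.2),('FR',606,340,.2),('BL',90,42,.2),('BR',622,66,.2),('knob',425,354,.244),('bar',245,412,.206),('edge',333,380,.2),('passedge',345,350,.2)]:
    print(n,np.round(ray('top',280+(u-2.5)/6,112+(v-2.5)/6,z),4))
E
```

```text
FL [0.6622 0.0953 0.2   ]
FR [ 0.6437 -0.2082  0.2   ]
BL [0.8242 0.0864 0.2   ]
BR [ 0.8039 -0.222   0.2   ]
knob [ 0.6311 -0.1014  0.244 ]
bar [ 0.6051 -0.      0.206 ]
edge [ 0.6234 -0.0509  0.2   ]
passedge [ 0.6407 -0.0582  0.2   ]
```

```bash
R=".0495 -.0285 -.004 0 0 0"; python3 jog.py '0 0 -.06 0 0 0;0 0 -.06 0 0 0;.0495 -.0285 -.004 0 0 0;.0495 -.0285 -.004 0 0 0;.0495 -.0285 -.004 0 0 0;.0495 -.0285 -.004 0 0 0;.0495 -.0285 -.004 0 0 0;.0495 -.0285 -.004 0 0 0;.0495 -.0285 -.004 0 0 0;.0495 -.0285 -.004 0 0 0;.0495 -.0285 -.004 0 0 0;.0495 -.0285 -.004 0 0 0' .05
python3 jog.py '0 0 0 0 0 -.18;0 0 0 0 0 -.18;0 0 0 0 0 -.18;0 0 0 0 0 -.18;0 0 0 0 0 -.18;0 0 0 0 0 -.18;0 0 0 0 0 -.18;0 0 0 0 0 -.18;0 0 0 0 0 -.18;0 0 0 0 0 -.18;0 0 0 0 0 -.18;0 0 0 0 0 -.18;0 0 0 0 0 -.18;0 0 0 0 0 -.13;0 0 0 0 0 0'
python3 - <<'E'
from h import *
import cv2
s=readout.read_state();print(s['time'],s['q'],s['ee_pos'],s['tcp_rot'])
m=cam.camera_model('wrist');print(m)
cv2.imwrite("pics/w1.png",cam.get_image('wrist')[:,:,::-1])
E
```

```text
time: 1.6
ee_pos: [0.5505, -0.02, 0.3912]
tcp_rot: [0.0, 0.979, 0.205, -0.0]
ft_force: [-0.1, -2.0, 0.3]
opening: 0.0503
grasp_force: 0.0
time: 3.48
ee_pos: [0.5496, -0.0218, 0.391]
tcp_rot: [-0.0, 0.13, 0.992, 0.0]
ft_force: [0.2, -0.1, 0.3]
opening: 0.05
grasp_force: 0.0
3.475 [-1.87786436e-01  3.26126794e-01  4.76170271e-01  1.72139164e+00
  3.34026934e-05  7.28614732e-02] [ 0.54962861 -0.02178062  0.39104293] [-2.74505837e-04  1.29955356e-01  9.91519808e-01  3.25201282e-05]
{'fx': 334.9891524327414, 'fy': 334.9891524327414, 'cx': 316.46304908413066, 'cy': 196.53862726192588, 'cam_to_world': array([[ 2.56827579e-01,  9.33999772e-01,  2.48362682e-01,
         4.87290337e-01],
       [ 9.66457031e-01, -2.48033475e-01, -6.66348490e-02,
        -5.66869194e-03],
       [-6.34674658e-04,  2.57145527e-01, -9.66372483e-01,
         5.33646395e-01],
       [ 0.00000000e+00,  0.00000000e+00,  0.00000000e+00,
         1.00000000e+00]])}
```

View pics/w1.png

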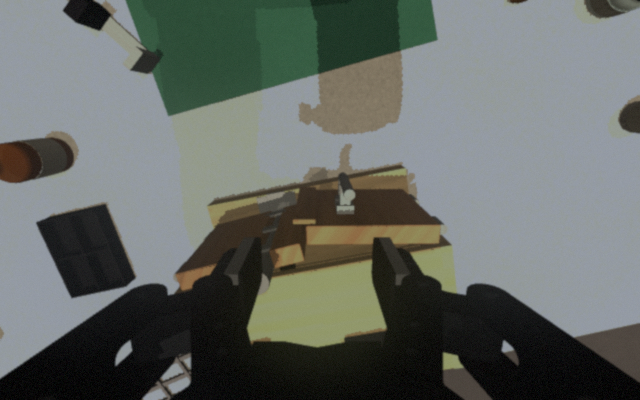

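The wrist view shows the bar top near (349,196). The active leaf's top strip runs from (306,235) to (440,232), and the knob is partly hidden by the left finger near (265,280). I'll compute from these and fit the leaf angle.

```bash
cat >> h.py <<'E'
C=np.array([.653,-.0565]);YAW=-.063
def cab(x,y):
    c,s=np.cos(YAW),np.sin(YAW);return C+[c*x-s*y,s*x+c*y]
def act(a,out=.046,al=.105): # active leaf
    return cab(-.013-np.cos(a)*out-np.sin(a)*al,.152+np.sin(a)*out-np.cos(a)*al)
def pas(a,al=.105):
    return cab(-.013-np.sin(a)*al,-.152+np.cos(a)*al)
E
python3 - <<'E'
from h import *
import cv2
for n,u,v,z in[('bar',349,196,.206),('free front',306,228,.2),('free back',307,242,.2),('hinge fr',438,224,.2),('hinge bk',440,241,.2),('FL carcass',450,240,.2)]:
    print(n,np.round(ray('wrist',u,v,z),4))
m=cam.camera_model('wrist');t=cam.camera_model('top')
for a in(.05,.1,.15,.2,.25):
    B=[*act(a),.206];E=[*act(a,.011,.143),.2]
    print(a,np.round(B,4),'w bar',proj(m,B).round(),'base',proj(m,[*act(a),.112]).round(),'edge',proj(m,E).round(),'hinge',proj(m,[*act(a,.011,0),.2]).round(),'top bar crop',((proj(t,B)-[280,112])*6+2.5).round())
im=cv2.imread("pics/w1.png")[150:290,170:470]
cv2.imwrite("pics/w1c.png",cv2.resize(im,None,fx=2.6,fy=2.6,interpolation=cv2.INTER_CUBIC))
E
```

```text
bar [0.5795 0.0036 0.206 ]
free front [ 0.6035 -0.0483  0.2   ]
free back [ 0.619  -0.0515  0.2   ]
hinge fr [0.6351 0.0872 0.2   ]
hinge bk [0.6547 0.086  0.2   ]
FL carcass [0.6563 0.0965 0.2   ]
0.05 [ 0.592  -0.0031  0.206 ] w bar [345. 209.] base [339. 188.] edge [314. 243.] hinge [448. 225.] top bar crop [251. 435.]
0.1 [ 5.872e-01 -1.000e-04  2.060e-01] w bar [347. 204.] base [341. 184.] edge [314. 237.] hinge [449. 225.] top bar crop [246. 443.]
0.15 [0.5824 0.0031 0.206 ] w bar [349. 199.] base [342. 180.] edge [314. 231.] hinge [449. 225.] top bar crop [240. 451.]
0.2 [0.5779 0.0066 0.206 ] w bar [351. 194.] base [344. 175.] edge [314. 224.] hinge [450. 225.] top bar crop [234. 459.]
0.25 [0.5735 0.0103 0.206 ] w bar [354. 189.] base [346. 171.] edge [315. 218.] hinge [450. 225.] top bar crop [228. 467.]
```

View pics/w1c.png

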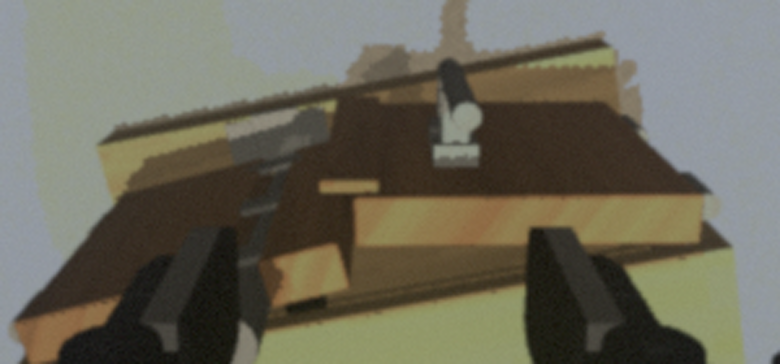

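```bash
python3 jog.py '-.0227 .0329 .02 0 0 0;0 0 .055 0 0 0;0 0 .055 0 0 0;0 0 .045 0 0 0;0 0 .044 0 0 0;0 0 0 0 0 0'; python3 jog.py '0 0 0 0 0 0;0 0 0 0 0 0;0 0 0 0 0 0' 0
```

```text
time: 4.28
ee_pos: [0.5783, 0.0044, 0.1701]
tcp_rot: [-0.003, 0.131, 0.991, 0.0]
ft_force: [0.6, -0.9, 1.4]
opening: 0.0502
grasp_force: 0.0
time: 4.65
ee_pos: [0.5811, 0.004, 0.1742]
tcp_rot: [0.002, 0.13, 0.992, -0.0]
ft_force: [-1.3, -0.3, 8.5]
opening: 0.0102
grasp_force: 58.4
```

```bash
python3 jog.py '.0184 .0094 0 0 0 .18;.0184 .0094 0 0 0 .18;.0184 .0094 0 0 0 .18;.0184 .0094 0 0 0 .18;0 0 0 0 0 0'; python3 -c "
from h import *
s=readout.read_state();p=s['ee_pos'][:2]
from scipy.optimize import minimize_scalar as M
r=M(lambda a:np.hypot(*(act(a)-p)),bounds=(0,1.9),method='bounded');print(r.x,r.fun,act(r.x)-p,s['moment'],s['q'])"
```

```text
time: 5.28
ee_pos: [0.5373, 0.0733, 0.1742]
tcp_rot: [0.002, 0.471, 0.882, 0.001]
ft_force: [-0.2, -0.7, 9.8]
opening: 0.0104
grasp_force: 60.2
0.8948947479333788 4.618049781681223e-05 [-4.52549841e-05 -9.19917337e-06] [-0.15169224  0.27571716 -0.16120884] [-1.47511227e-02  3.13379409e-01 -1.32840514e-01  1.12102031e+00
 -1.04564502e-04  9.66300029e-01]
```

```bash
python3 jog.py '.0184 .0094 0 0 0 .18;.0184 .0094 0 0 0 .18;.0184 .0094 0 0 0 .18;.0184 .0094 0 0 0 .18;.0142 .0074 0 0 0 .14;0 0 0 0 0 0'; python3 jog.py '0 0 0 0 0 0;0 0 0 0 0 0' .035;python3 -c "
from h import *
s=readout.read_state();p=s['ee_pos'][:2]
from scipy.optimize import minimize_scalar as M
r=M(lambda a:np.hypot(*(act(a)-p)),bounds=(0,1.9),method='bounded');print(r.x,r.fun,act(r.x)-p,s['moment'],s['q'])
for a in(0,.065):print(pas(a))"
```

```text
time: 6.02
ee_pos: [0.5599, 0.1659, 0.1741]
tcp_rot: [0.001, 0.796, 0.606, 0.002]
ft_force: [2.0, -4.1, 9.3]
opening: 0.0103
grasp_force: 60.4
time: 6.28
ee_pos: [0.5579, 0.1655, 0.1726]
tcp_rot: [0.0, 0.795, 0.606, 0.0]
ft_force: [-0.4, -0.0, -0.3]
opening: 0.0352
grasp_force: 0.0
1.7430004331156645 0.0003867024187370941 [ 0.00030838 -0.00023332] [ 0.05687731 -0.02006411  0.02802194] [ 1.48248898e-01  3.82504190e-01 -2.96559056e-02  1.15834227e+00
  1.15977513e-04  1.98753539e+00]
[ 0.63706675 -0.1025883 ]
[ 0.63024612 -0.10238021]
```

```bash
python3 jog.py '0 0 -.055 0 0 0;0 0 -.055 0 0 0;0 0 -.05 0 0 0;-.0478 .0282 0 0 0 0;-.0478 .0282 0 0 0 0;-.0478 .0282 0 0 0 0;-.0478 .0282 0 0 0 0;-.0478 .0282 0 0 0 0;0 0 0 0 0 -.12;0 0 0 0 0 -.12;0 0 0 0 0 0' .06; python3 - <<'E'
from h import *
import cv2
s=readout.read_state();print(s['ee_pos'],s['tcp_rot'],s['q'])
m=cam.camera_model('wrist');print('pred knob top',proj(m,[*pas(.065),.244]))
cv2.imwrite("pics/w2.png",cam.get_image('wrist')[:,:,::-1])
E
```

```text
time: 7.65
ee_pos: [0.6301, -0.1025, 0.3323]
tcp_rot: [-0.0, 0.718, 0.697, -0.0]
ft_force: [-0.1, 1.0, -0.8]
opening: 0.0597
grasp_force: 0.0
[ 0.63011768 -0.10251651  0.33231535] [-8.57711285e-05  7.17528955e-01  6.96528672e-01 -1.95646330e-05] [-2.88841530e-01  4.81455391e-01  5.67047417e-01  1.65655710e+00
  4.98305836e-05  1.31165477e+00]
pred knob top [315.9803511  200.08186049]
```

View pics/w2.png

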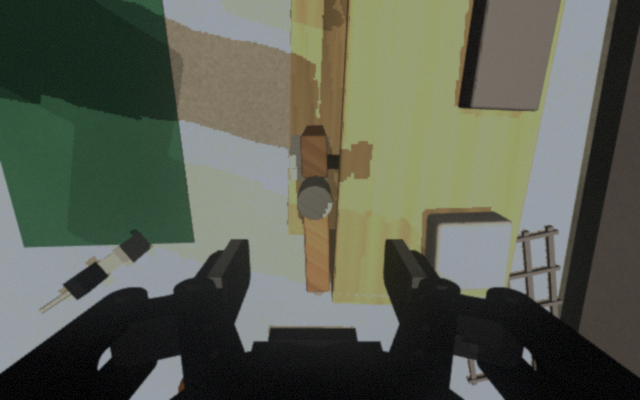

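The picture shows the knob at (316,198), as predicted. I'll descend and grip.

```bash
python3 jog.py '0 0 .055 0 0 0;0 0 .045 0 0 0;0 0 .022 0 0 0;0 0 0 0 0 0'; python3 jog.py '0 0 0 0 0 0;0 0 0 0 0 0;0 0 0 0 0 0' .01
```

```text
time: 8.2
ee_pos: [0.6294, -0.1019, 0.2092]
tcp_rot: [-0.001, 0.718, 0.696, -0.001]
ft_force: [0.1, -0.5, 0.5]
opening: 0.0601
grasp_force: 0.0
time: 8.57
ee_pos: [0.6299, -0.1022, 0.2112]
tcp_rot: [0.0, 0.717, 0.697, -0.0]
ft_force: [-5.8, 0.8, 2.7]
opening: 0.0245
grasp_force: 58.6
```

```bash
python3 jog.py '0 .004 0 0 0 0;0 .004 0 0 0 0;0 0 0 0 0 0;0 0 0 0 0 0'
```

```text
time: 9.07
ee_pos: [0.6358, -0.1019, 0.2102]
tcp_rot: [-0.002, 0.718, 0.696, -0.001]
ft_force: [-16.9, 3.9, 0.4]
opening: 0.0242
grasp_force: 59.7
```

```bash
python3 jog.py '0 .004 0 0 0 0;0 0 0 0 0 0;0 0 0 0 0 0'
```

```text
time: 9.45
ee_pos: [0.6364, -0.1019, 0.21]
tcp_rot: [-0.004, 0.718, 0.696, -0.004]
ft_force: [-41.4, 2.5, 9.1]
opening: 0.0247
grasp_force: 61.5
```

It's home against the stop. I'll ease off slightly and lift.

```bash
python3 jog.py '0 -.002 0 0 0 0;0 0 -.005 0 0 0;0 0 -.005 0 0 0;0 0 -.005 0 0 0;0 0 0 0 0 0'
```

```text
time: 10.07
ee_pos: [0.6361, -0.1019, 0.2249]
tcp_rot: [-0.003, 0.718, 0.696, -0.003]
ft_force: [-30.0, 3.6, 1.2]
opening: 0.0245
grasp_force: 60.3
```

```bash
python3 jog.py '0 0 -.005 0 0 0;0 0 -.005 0 0 0;0 0 -.005 0 0 0;0 0 -.003 0 0 0;0 0 0 0 0 0;0 0 0 0 0 0'
```

```text
time: 10.82
ee_pos: [0.6361, -0.1019, 0.2427]
tcp_rot: [-0.004, 0.718, 0.696, -0.003]
ft_force: [-28.9, 2.2, 0.3]
opening: 0.0246
grasp_force: 60.0
```

```bash
python3 jog.py '0 0 -.003 0 0 0;0 0 0 0 0 0;0 0 0 0 0 0'; python3 jog.py '0 0 .002 0 0 0;0 -.008 0 0 0 0;0 -.008 0 0 0 0;0 -.008 0 0 0 0;0 0 0 0 0 0'
```

```text
time: 11.2
ee_pos: [0.6359, -0.1019, 0.2443]
tcp_rot: [-0.004, 0.718, 0.696, -0.003]
ft_force: [-26.6, 2.6, -14.0]
opening: 0.0244
grasp_force: 63.2
time: 11.82
ee_pos: [0.6163, -0.1006, 0.2447]
tcp_rot: [-0.0, 0.717, 0.697, 0.001]
ft_force: [2.6, 8.6, -4.8]
opening: 0.0243
grasp_force: 63.0
```

Bolt hit its top stop and the leaf came free. Now the arc.

```bash
python3 jog.py '-.0048 -.0183 0 0 0 -.18;-.0048 -.0183 0 0 0 -.18;-.0048 -.0183 0 0 0 -.18;-.0048 -.0183 0 0 0 -.18;0 0 0 0 0 0'; python3 -c "
from h import *
s=readout.read_state();p=s['ee_pos'][:2]
from scipy.optimize import minimize_scalar as M
r=M(lambda a:np.hypot(*(pas(a)-p)),bounds=(0,1.9),method='bounded');print(r.x,act(0)*0+pas(r.x)-p,s['q'])"
```

```text
time: 12.45
ee_pos: [0.5484, -0.1357, 0.2445]
tcp_rot: [-0.002, 0.424, 0.905, 0.001]
ft_force: [-12.8, 16.8, 1.5]
opening: 0.0245
grasp_force: 63.7
0.9155941583350573 [ 0.00297212 -0.00259732] [-0.38806457  0.33263446  0.08906303  1.33172126  0.00252519  0.48855196]
```

```bash
python3 jog.py '-.0018 -.019 0 0 0 -.18;-.0042 -.0183 0 0 0 -.18;-.0042 -.0183 0 0 0 -.18;0 0 0 0 0 0'; python3 -c "
from h import *
s=readout.read_state();p=s['ee_pos'][:2]
from scipy.optimize import minimize_scalar as M
r=M(lambda a:np.hypot(*(pas(a)-p)),bounds=(0,1.9),method='bounded');print(r.x,pas(r.x)-p,s['q'])"
```

```text
time: 12.95
ee_pos: [0.5223, -0.1861, 0.2446]
tcp_rot: [-0.001, 0.168, 0.986, -0.0]
ft_force: [-6.6, 2.6, -0.7]
opening: 0.0246
grasp_force: 63.4
1.4397691198055698 [ 0.00514568 -0.00101113] [-4.89004230e-01  3.12028132e-01  5.85999618e-02  1.31882018e+00
 -5.96479981e-04 -1.50786179e-01]
```

```bash
python3 jog.py '-.0035 -.0160 0 0 0 -.15;-.0035 -.0160 0 0 0 -.15;0 0 0 0 0 0'; python3 jog.py '0 0 0 0 0 0;0 0 0 0 0 0' .05; python3 jog.py '0 0 -.04 0 0 0;0 0 -.05 0 0 0;0 0 -.05 0 0 0;.05 0 0 0 0 0;.05 0 0 0 0 0;0 0 0 0 0 0'; python3 - <<'E'
from h import *
import cv2
s=readout.read_state();print(s['ee_pos'],s['tcp_rot'])
cv2.imwrite("pics/w3.png",cam.get_image('wrist')[:,:,::-1])
t=cam.get_image('top')[:,:,::-1];cv2.imwrite("pics/t3.png",t);cv2.imwrite("pics/s3.png",cam.get_image('scene')[:,:,::-1])
E
```

```text
time: 13.32
ee_pos: [0.5206, -0.2188, 0.2445]
tcp_rot: [-0.001, 0.019, 1.0, -0.0]
ft_force: [-9.0, 2.1, -0.2]
opening: 0.0248
grasp_force: 63.5
time: 13.58
ee_pos: [0.5224, -0.2183, 0.2449]
tcp_rot: [0.001, 0.02, 1.0, -0.0]
ft_force: [0.9, -1.4, 0.3]
opening: 0.0499
grasp_force: 0.0
time: 14.32
ee_pos: [0.4199, -0.2137, 0.3857]
tcp_rot: [0.001, 0.021, 1.0, -0.001]
ft_force: [0.2, 0.4, 0.3]
opening: 0.0498
grasp_force: 0.0
[ 0.41994974 -0.21366758  0.38573364] [ 9.73423191e-04  2.06062771e-02  9.99786886e-01 -7.85187173e-04]
```

View pics/w3.png

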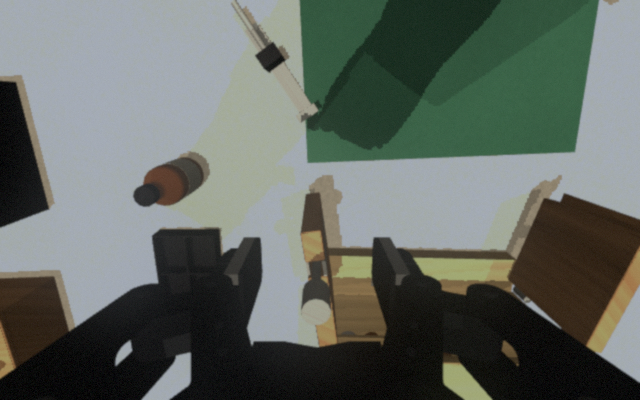

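View pics/s3.png

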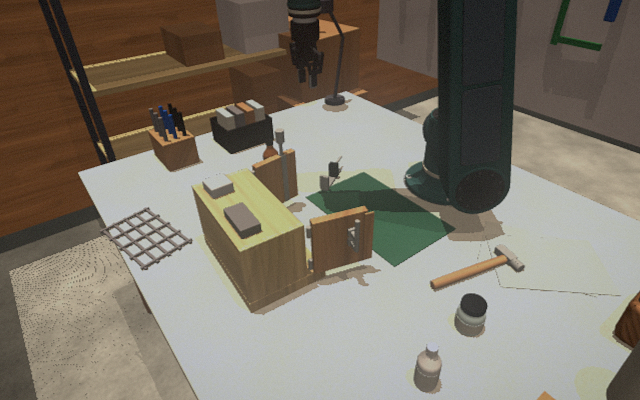

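The doors stand open with the knob raised at (316,300) in the wrist view. The bystanders haven't moved. I'll check the passive leaf angle from its top edge: free end near (313,240), hinge end near (328,345).

```bash
python3 -c "
from h import *
print('hinge',cab(-.013,-.152))
a=ray('wrist',316,313,.278);print('knob',a)
for A in (1.57,1.65,1.75):print(A,pas(A))
b=ray('wrist',313,235,.2);e=ray('wrist',329,345,.2);d=b-e;print(b,e,'yaw rel cab',np.arctan2(d[1],d[0])%6.283-np.pi/2-YAW)"
```

```text
hinge [ 0.63045612 -0.20738   ]
knob [ 0.52667804 -0.21941786  0.278     ]
1.57 [ 0.52566972 -0.20068593]
1.65 [ 0.52546991 -0.20908131]
1.75 [ 0.52616425 -0.21955394]
[ 0.48666979 -0.2211444   0.2       ] [ 0.62193744 -0.20841779  0.2       ] yaw rel cab 1.7274195191829993
```

Both leaves measure about 1.73–1.75 rad, past square, and the gripper is clear.

```bash
python3 -c "
from station import bot, cam, readout
print(bot.sign_off())"
```

```text
the job is handed in; nothing more can be done
None
```

Both doors stand open at about 1.74 rad, past square, with the bolt fully drawn and the other things left where they were; I handed the job in at about 14.5 s, and no verdict was returned.

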